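# Zero the coffee grinder's burrs and set the grind

### The arm

A 6-joint arm with a two-finger parallel gripper is mounted at the origin on a cart in front of the work surface, level with it; the furniture and walls round the work are solid. World frame = base frame: x ahead of the robot, y to its left, z up, the work surface at z = 0. Lengths are in m, angles in rad, forces in N, time in s.
With the tool pointing down it reaches from about 0.425 to 0.95 m from the base axis. Payload 3.5 kg.
Tool frame: the origin (TCP) lies between the finger pads; the fingertips stand 19 mm ahead of it and the grasp point (between the pads) is the TCP (ctrl.nose_length is the distance from the TCP to the fingertips, in m); z points along the fingers, y is the line along which they close (so a half turn about z gives the same grasp; the last joint's range is limited). The gripper opens to 85 mm and grips with 20 to 120 N. Pads are 22 mm wide; open, the fingers measure 114 mm over their backs; the gripper's body (76 mm by 85 mm) begins 54 mm behind the grasp point. The pads swing forward as they close: fully open they stand 13 mm farther back than shut.
Start: joints at [-1.424, 0.286, 1.577, -0, 1.279, -0.15], TCP at [0.197, -0.645, 0.25] pointing down, gripper open.
Joint ranges: [-2.77, 2.77], [-0.9, 2.22], [0.21, 2.48], [-1.53, 4.67], [0.24, 2.81], [-2.84, 2.84]. Speed limits (rad/s): [2.79, 2.79, 3.14, 3.14, 3.14, 3.14].

### API

Orientations are given as a unit quaternion [x, y, z, w].
In Python, from plant import ctrl gives the robot as it stands.
- The arm moves only by the tool apply_moves, never from a script. Its argument "series" is a list of rows, each a list of 6 numbers: the shift along the world's x, y, z scaled (see below), then the turn, a rotation vector about the world's x, y, z scaled (see below). A call has 1 to 20 rows; each row is the pose to reach, as a shift and turn from the pose commanded when the call began; what a row does not reach only later rows make up. The controller multiplies each number of a shift by 0.8 m and each number of a turn by 45 degrees. A row lasts 1/8 s, in which the tool goes at most 62.5 mm and 10.7 degrees, less where a joint would pass 70% of its speed; a pose out of reach is approached as far as the arm can. A call with a number of a shift or a turn outside -1 to 1 is refused whole. A call with a gripper value outside its range is refused whole. "jaw" is the opening, from 0 (shut) to 1 (fully open), set as the call begins (left out, the last holds). The fingers move at their own pace and stop on an object; "squeeze" is the grip in N (left out, the last holds). Time passes only in rows, so rows that repeat a pose let the fingers close. It gives the time, the measured TCP pose, the force, the opening and the grip force at its end, in the units of the state.
- ctrl.get_state(): the state, without advancing time (a new reading comes with each control period).
- ctrl.read_camera(name): name is "side" or "top"; returns the picture (400x640x3 uint8, red, green, blue); there is no depth.
- ctrl.get_calibration(name): a dict with "fx", "fy", "cx", "cy" (pixels), "xyz" and "orientation" of the camera in the world. Camera axes: x right, y up, looking along -z (the intrinsics and any distortion apply to the point x, -y, -z); pixel columns grow to the right and rows downward; lengths in m; the calibration is good to about 2 mm. A picture is of the moment at which its call begins. get_calibration takes no time and is no camera call.
- ctrl.sign_off(): hands the job in; it is judged then, once.
Trained networks look in the newest picture that a camera, given by its name, has taken for a name from the list of things; names that differ only in an ending like _2 or _b are one class to them, and where a whole thing is asked for, a point or a joint stands for the part that bears it (a point fixed in the world has none). Each returns a list of dicts, best first, with "p" (0 to 1); they miss things now and then, are a little off and sometimes report something else, mostly with a low value. They report only what shows in the picture. A call takes as long as a camera call.
- ctrl.boxes_of(thing, camera): "xy" ([column, row] as shares, 0 to 1, of the picture: columns of its width, rows of its height, amid what is visible of it).
- ctrl.silhouettes(thing, camera): "pixels" (400x640 bool, what is visible of it) and "xy" ([column, row] as shares, 0 to 1, of the picture: columns of its width, rows of its height, amid what is visible of it).
The state is a dict: "time": time; "qpos": joint angles; "dq": joint speeds; "joint_efforts": joint torques, N m; "eef_pos": TCP position; "tcp_rot": TCP orientation; "contact_force": force on the tool from outside, world axes, zero at the start; "wrist_torque": the same for the moment, N m; "opening": opening from 0.0 (shut) to 1.0 (fully open); "finger_force": force on a finger pad.
Only numpy, scipy, OpenCV 4.12 (cv2) and the standard library are available. Lean on these libraries where they do the work, as an engineer would, in place of code of your own. Each camera call takes 0.05 s, during which the arm holds its last target. There are 200 camera calls.

### The job

Set the grind on the small coffee grinder: push the orange peg of its adjustment collar clockwise (seen from above) until you feel the burrs touch, without forcing it, then back the collar off anticlockwise by exactly three clicks, counted from where the burrs touched, and leave it there. The marks round the grinder are one click (15 degrees) apart; leave the things standing about where they are.

Things in the scene. Friction and masses are not known exactly. Their poses are not given: they have to be found in the camera images.
- grinder: Compact grey coffee grinder, fixed to the worktop, 167 mm tall with its black hopper lid (86 mm across). Widest at a 128 mm flange, z 104 to 110 mm, with 24 white marks one click (15 degrees) apart. Origin: centre of its underside, on the collar's upright turning axis; its front (dark bin with steel knob) faces its own -x, z is up. Nothing but the hopper stands within 30 mm of the peg's path.
- collar: Dark ribbed adjustment collar, 104 mm across, z 112 to 132 mm, turning about the grinder's upright axis. Origin on that axis at worktop height; its x axis points to the peg. Clicks every 15 degrees (0.262 rad): about 4 to 8 N at the peg takes it over a crest, midway between clicks, and past the crest it drops by itself into the next click and stays. Over 40 N on it counts as forcing.
- peg_top (a point): Centre of the top of the upright orange peg on the collar's arm: 14 mm in diameter, z 118 to 166 mm above the worktop, its axis 75 mm from the turning axis. The arm (14 mm wide, z 118 to 127 mm) joins it to the collar. The peg can be pushed from either side; it starts 2.5 to 5.5 clicks anticlockwise of the touch of the burrs.
- burrs (a point): Hidden inside the grinder on the turning axis, 100 mm above the worktop. Where the burrs touch, the collar stops turning clockwise: a slightly springy stop, about 5 N per mm at the peg, which lies in a click of its own. It differs from run to run (peg 14 to 49 degrees clockwise of the grinder's front, seen from above), no reading shows it and it can only be felt; collar joint values count in rad anticlockwise from it.
- bean_jar: Clip-top glass jar of brown beans, 98 x 103 x 171 mm, left of the grinder; origin at the centre of its underside.
- mug: White stoneware mug, 84 x 122 x 93 mm, right of the grinder; origin at the centre of its underside.
- espresso_cup: Small white espresso cup, 64 x 93 x 51 mm, left of the grinder; origin at the centre of its underside.
- teaspoon: Steel teaspoon, 132 x 26 x 9 mm, lying left of the grinder; origin at the centre of its underside.
- spice_jar: Spice jar with a red cap, 45 x 45 x 106 mm, right of the grinder; origin at the centre of its underside.

How it is judged:
On the way:
1. the collar is pushed clockwise against the touch of the burrs (within 0.05 rad of it, pressed with more than 2 N) (value of joint collar below 0.05 rad and contact force between the fingers and collar above 2 N), for 0.1 s.
At the end, for the whole second after the job is handed in: the collar rests in the third click anticlockwise of the touch of the burrs (0.68 to 0.89 rad from it, that is 3 clicks within 0.4 of a click), at rest and let go (value of joint collar between 0.68 and 0.89 rad and angular speed of collar below 0.05 rad/s).
It fails at once if the collar is forced (pushed with more than 40 N) (contact force between any of the fingers, the arm and collar above 40 N).
It fails at once if a thing standing about (bean jar, mug, espresso cup, teaspoon, spice jar) is moved by more than 30 mm (distance of any of bean_jar, mug, espresso_cup, teaspoon, spice_jar from where it was at the start of the episode above 0.03 m).
It also fails if it takes over 54 s, if anything falls off the work surface, if the arm or the gripper's body presses on something with over 40 N, if the wrist force passes 120 N, or if a joint passes its speed limit or range.

## Working session

There is one attempt and no reset: what is moved stays moved. The work goes in short steps, Python scripts to look and compute and a tool call to move; the robot and the scene stay as the last step left them, time stands still between calls to the robot, and variables do not carry over. Pictures are saved under pics/ and viewed, at most 10 in all, crops included, and the job is handed in when it is done.

Besides the shell and the picture viewer there is one more tool, called after "Call:" as name(argument=value, ...) on one line, values as JSON. apply_moves: Moves the arm, as the interface text tells. Shifts and turns lie within -1 to 1; 1 stands for 0.8 m of shift or 45 degrees of turn. Its arguments: {"type":"object","properties":{"series":{"type":"array"},"jaw":{"type":"number"},"squeeze":{"type":"number"}},"required":["series"]}

```bash
mkdir -p pics
cat > h.py <<'E'
import numpy as np, cv2
from scipy.spatial.transform import Rotation as R
from plant import ctrl
def ray(cam,px):
    c=ctrl.get_calibration(cam); d=np.array([(px[0]-c['cx'])/c['fx'],-(px[1]-c['cy'])/c['fy'],-1.])
    return np.array(c['xyz']),R.from_quat(c['orientation']).apply(d)
def atz(cam,px,z):
    o,d=ray(cam,px); return o+d*(z-o[2])/d[2]
def proj(cam,p):
    c=ctrl.get_calibration(cam); q=R.from_quat(c['orientation']).inv().apply(np.array(p)-c['xyz'])
    return np.array([c['cx']-c['fx']*q[0]/q[2],c['cy']+c['fy']*q[1]/q[2]])
def tri(p1,p2):
    o1,d1=ray('top',p1);o2,d2=ray('side',p2)
    t=np.linalg.lstsq(np.c_[d1,-d2],o2-o1,rcond=None)[0]; a=o1+d1*t[0];b=o2+d2*t[1]
    return (a+b)/2,np.linalg.norm(a-b)
E
python3 - <<'E'
from h import *
for c in('top','side'):
    cv2.imwrite(f'pics/{c}.png',ctrl.read_camera(c)[...,::-1]); print(ctrl.get_calibration(c))
    for t in('grinder','collar','peg_top','bean_jar','mug','espresso_cup','teaspoon','spice_jar'):
        print(c,t,[(np.round(np.array(d['xy'])*[640,400],1),round(d['p'],2)) for d in ctrl.boxes_of(t,c)[:2]])
print(ctrl.get_state())
E
```

```text
{'fx': 495.9508530946054, 'fy': 495.9508530946054, 'cx': 312.4609324536489, 'cy': 194.3978678242646, 'xyz': array([ 0.39729588, -0.02349646,  1.52914024]), 'orientation': array([ 0.02572351, -0.02897693, -0.69765839,  0.715382  ])}
top grinder [(array([314.6, 196.7]), 0.58)]
top collar [(array([326.9, 208.7]), 0.56)]
top peg_top [(array([325.9, 208.1]), 0.86), (array([317.7, 198.6]), 0.54)]
top bean_jar [(array([177.2, 193.5]), 0.71)]
top mug [(array([445.7, 210.3]), 0.7), (array([312.3, 197. ]), 0.16)]
top espresso_cup [(array([312.3, 196.4]), 0.7), (array([230., 162.]), 0.69)]
top teaspoon [(array([212.4, 225.3]), 0.72)]
top spice_jar [(array([420.5, 169.6]), 0.54), (array([226., 159.]), 0.53)]
{'fx': 436.1969849002008, 'fy': 436.1969849002008, 'cx': 317.9264195713902, 'cy': 197.64397613919274, 'xyz': array([ 0.62462333, -0.98737944,  1.22971615]), 'orientation': array([0.34198539, 0.01891528, 0.06486328, 0.93727315])}
side grinder [(array([315.7, 198.5]), 0.86)]
side collar [(array([311.5, 198.2]), 0.6)]
side peg_top [(array([310.3, 196.4]), 0.76)]
side bean_jar [(array([334.4, 12
[... 216 characters left out ...]
s': array([-1.42397362e+00,  2.86256617e-01,  1.57670288e+00,  8.95778423e-06,
        1.27859022e+00, -1.50011604e-01]), 'dq': array([ 1.16270377e-03, -6.98496683e-04,  1.83188731e-05, -1.62895462e-03,
        1.47053907e-03,  1.22048281e-03]), 'joint_efforts': array([-1.21066864e-04, -4.05958128e+01, -2.92943305e+01, -1.32756836e-04,
        5.62059649e-04,  2.89139997e-06]), 'eef_pos': array([ 0.19745455, -0.64546049,  0.25035226]), 'tcp_rot': array([9.89006567e-01, 1.47871599e-01, 4.25482453e-06, 2.14767796e-05]), 'contact_force': array([-0.51738579, -0.10089102, -0.96442813]), 'wrist_torque': array([0.02926197, 0.05346927, 0.03505171]), 'finger_force': 0.0, 'opening': 0.998536371454727}
```

View pics/top.png

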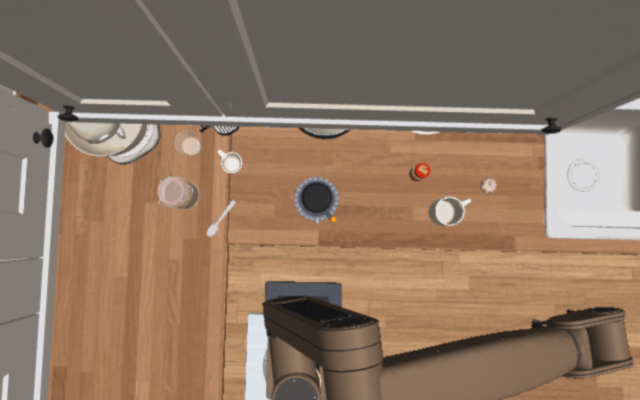

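View pics/side.png

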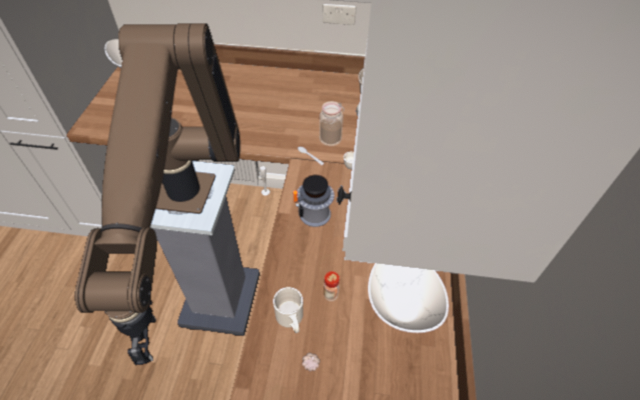

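The top view shows the grinder lid at about (317,197) with the orange peg at (333,219). In the side view the peg is at about (296,197). The jar, cup and spoon stand left of the grinder, the mug and spice jar right of it.

```bash
python3 - <<'E'
from h import *
P={}
for c in('top','side'):
    im=cv2.imread(f'pics/{c}.png'); h=cv2.cvtColor(im,cv2.COLOR_BGR2HSV)
    m=cv2.inRange(h,(5,200,150),(20,255,255)); m[:, :280]=0; m[:,350:]=0
    n,l,s,ce=cv2.connectedComponentsWithStats(m)
    for i in range(1,n):
        if s[i][4]>4: print(c,s[i],ce[i])
    # dark lid
    x0,y0=(317,197) if c=='top' else (315,186)
    k=cv2.inRange(im,(0,0,0),(50,50,50)); n,l,s,ce=cv2.connectedComponentsWithStats(k)
    i=l[y0,x0]; print(c,'lid',s[i],ce[i]); P[c]=ce[i]
    g=ctrl.silhouettes('grinder',c)[0]['pixels']; ys,xs=np.nonzero(g); print('sil',xs.min(),xs.max(),ys.min(),ys.max())
    a=im[150:250,265:365]; cv2.imwrite(f'pics/{c}c.png',cv2.resize(a,None,fx=6,fy=6,interpolation=cv2.INTER_CUBIC))
print('lid atz',atz('top',P['top'],.167),'tri',tri(P['top'],P['side']))
E
python3 - <<'E'
import cv2,numpy as np
a=cv2.imread('pics/topc.png');b=cv2.imread('pics/sidec.png')
cv2.imwrite('pics/both.png',cv2.resize(np.hstack([a,b]),(800,400)))
E
```

```text
top [331 217   4   5  17] [332.41176471 219.11764706]
top lid [302 183  29  30 557] [315.25314183 196.71992819]
sil 295 338 177 221
side [294 191   3  10  21] [294.76190476 196.        ]
side lid [303 176  24  22 399] [314.94987469 186.00501253]
sil 293 333 175 226
lid atz [ 0.49675961 -0.03629938  0.167     ] tri (array([ 0.49671906, -0.03676048,  0.14897367]), np.float64(0.0027690035061393985))
```

View pics/both.png

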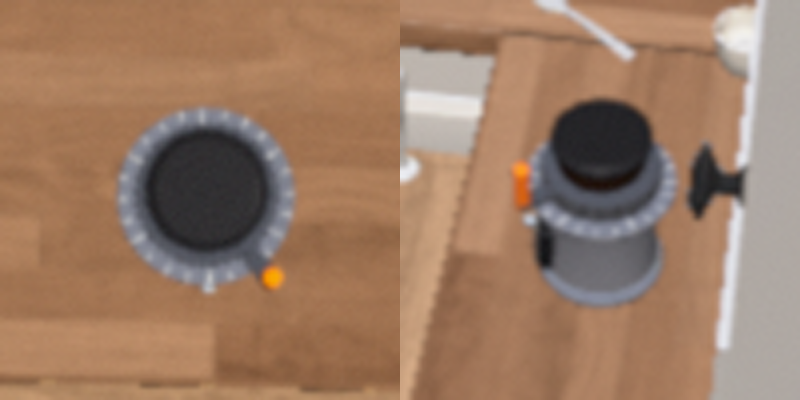

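The crop shows the lid centre at about (317,197), the flange at (316.5,199), the peg at (333,219), and the knob at the grinder's front, straight towards the robot.

Run:
```python
from h import *
l=atz('top',(316.8,197.1),.167);f=atz('top',(316.5,199.1),.11);k=atz('top',(317.2,221.),.09)
p=atz('top',(333,219.2),.164)
for n,v in zip('lfkp',(l,f,k,p)): print(n,v.round(4))
pc=tri((333,219.2),(295.3,193)); print('peg tri',pc)
for a in(l,f):
    d=p[:2]-a[:2]; print(np.linalg.norm(d),np.degrees(np.arctan2(d[1],d[0])))
print(proj('side',[*f[:2],.167]),proj('side',[*p[:2],.166]),proj('side',[*p[:2],.13]))
for o in [(.05,0),(.1,0),(-.1,0)]: print(o,proj('top',[f[0]+o[0],f[1],.2]))
```

```text
l [ 0.4958 -0.0406  0.167 ]
f [ 0.4942 -0.0406  0.11  ]
k [ 0.432  -0.0444  0.09  ]
p [ 0.4362 -0.0866  0.164 ]
peg tri (array([ 0.43724899, -0.08659061,  0.16069031]), np.float64(0.001898012782498033))
0.07531791497504715 -142.29481480864942
0.07402450526987861 -141.51081935136867
[314.45810916 183.08890111] [294.63930901 191.92613577] [294.98972175 199.09313829]
(0.05, 0) [317.40672039 178.33097025]
(0.1, 0) [317.85246411 159.93893395]
(-0.1, 0) [316.05387572 234.15131446]
```

Call:
apply_moves(series=[[0.301,0.7,0,0,0,0.467],[0.301,0.7,0,0,0,0.467],[0.301,0.7,0,0,0,0.467],[0.301,0.7,0,0,0,0.467],[0.301,0.7,0,0,0,0.467],[0.301,0.7,0,0,0,0.467],[0.301,0.7,0,0,0,0.467],[0.301,0.7,0,0,0,0.467],[0.301,0.7,0,0,0,0.467],[0.301,0.7,0,0,0,0.467],[0.301,0.7,0,0,0,0.467],[0.301,0.7,0,0,0,0.467],[0.301,0.7,0,0,0,0.467],[0.301,0.7,0,0,0,0.467]], jaw=0.3)

```text
time: 2.75
eef_pos: [0.438, -0.0865, 0.2503]
tcp_rot: [0.946, 0.325, -0.0, 0.0]
contact_force: [-0.1, 0.2, 0.2]
opening: 0.301
finger_force: 0.0
```

Run:
```python
from h import *
s=ctrl.get_state(); print(s)
t,d=[cv2.resize(ctrl.read_camera(c)[y:y+130,x:x+130,::-1],(400,400)) for c,x,y in(('top',250,140),('side',240,110))]
cv2.imwrite('pics/a.png',np.hstack([t,d]))
```

```text
{'time': 2.75, 'qpos': array([-4.22987765e-01, -2.40659619e-01,  2.11339171e+00, -1.20611820e-04,
        1.26887346e+00,  4.86502334e-01]), 'dq': array([ 4.32624794e-03,  1.52659990e-03,  1.06592070e-03,  1.30147682e-03,
        1.67377070e-03, -3.43721463e-05]), 'joint_efforts': array([ 1.05693585e-01, -1.96878898e+01, -2.91929895e+01,  3.04793874e-03,
        1.37413990e-03, -1.10056735e-03]), 'eef_pos': array([ 0.43796593, -0.08653209,  0.25032133]), 'tcp_rot': array([ 9.45824681e-01,  3.24677793e-01, -4.41058051e-05,  3.75704009e-05]), 'contact_force': array([-0.12152726,  0.16144063,  0.16164477]), 'wrist_torque': array([-9.17321399e-03,  6.63217666e-05,  3.41525499e-02]), 'finger_force': 0.0, 'opening': 0.30138460981815285}
```

View pics/a.png

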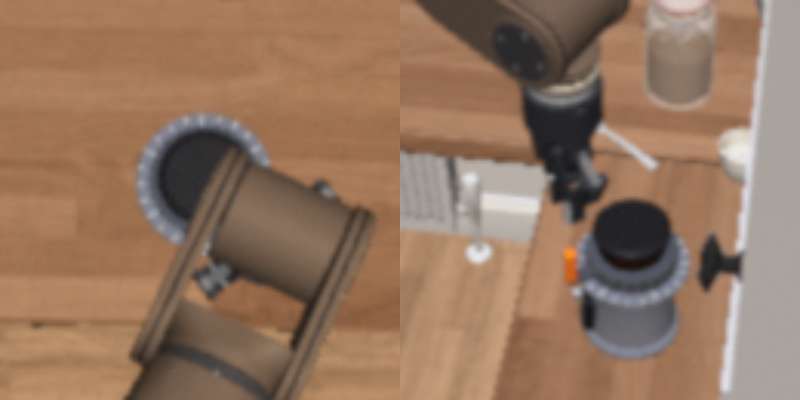

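The jaws stand above the peg: side view fingertips at about (575,215) in the crop, peg below at (570,265). Descending to straddle it.

Call:
apply_moves(series=[[0,0,-0.05,0,0,0],[0,0,-0.09,0,0,0],[0,0,-0.105,0,0,0],[0,0,-0.115,0,0,0],[0,0,-0.125,0,0,0],[0,0,-0.125,0,0,0],[0,0,-0.125,0,0,0]])

```text
time: 3.72
eef_pos: [0.4387, -0.0856, 0.151]
tcp_rot: [0.945, 0.326, 0.001, 0.0]
contact_force: [0.3, -0.0, 0.3]
opening: 0.298
finger_force: 0.0
```

Run:
```python
from h import *
s=ctrl.get_state(); print(s['qpos'].round(3),s['eef_pos'],s['contact_force'])
d=ctrl.read_camera('side')[150:230,260:340,::-1]
cv2.imwrite('pics/b.png',cv2.resize(d,(480,480)))
```

```text
[-0.421 -0.122  2.205  0.     1.057  0.487] [ 0.43870672 -0.08564878  0.15103932] [ 0.28478597 -0.03527069  0.32246762]
```

View pics/b.png

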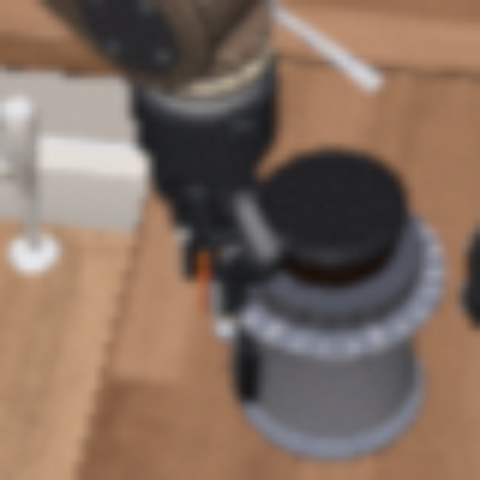

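The side view shows the orange peg (at about (205,275) in the crop) between the two fingers, with no contact force.

```bash
cat >> h.py <<'E'
C=np.array([.4952,-.0406])
def rows(p,ths,r=None):
    "shift/turn rows from commanded xy p for turns ths (deg, + = anticlockwise)"
    v=np.array(p)-C; u=v/np.linalg.norm(v)*(r or np.linalg.norm(v))
    o=[]
    for t in ths:
        c,s=np.cos(np.radians(t)),np.sin(np.radians(t)); q=(np.array([[c,-s],[s,c]])@u-v)/.8
        o.append([round(q[0],4),round(q[1],4),0,0,0,round(t/45,4)])
    return o
E
python3 - <<'E'
from h import *
print(rows((.4383,-.0855),range(-3,-43,-3)))
E
```

```text
[[np.float64(-0.0028), np.float64(0.0038), 0, 0, 0, -0.0667], [np.float64(-0.0055), np.float64(0.0077), 0, 0, 0, -0.1333], [np.float64(-0.0079), np.float64(0.0118), 0, 0, 0, -0.2], [np.float64(-0.0101), np.float64(0.016), 0, 0, 0, -0.2667], [np.float64(-0.0121), np.float64(0.0203), 0, 0, 0, -0.3333], [np.float64(-0.0139), np.float64(0.0247), 0, 0, 0, -0.4], [np.float64(-0.0154), np.float64(0.0292), 0, 0, 0, -0.4667], [np.float64(-0.0167), np.float64(0.0338), 0, 0, 0, -0.5333], [np.float64(-0.0177), np.float64(0.0384), 0, 0, 0, -0.6], [np.float64(-0.0185), np.float64(0.0431), 0, 0, 0, -0.6667], [np.float64(-0.0191), np.float64(0.0478), 0, 0, 0, -0.7333], [np.float64(-0.0194), np.float64(0.0525), 0, 0, 0, -0.8], [np.float64(-0.0195), np.float64(0.0573), 0, 0, 0, -0.8667], [np.float64(-0.0193), np.float64(0.062), 0, 0, 0, -0.9333]]
```

Call:
apply_moves(series=[[-0.0028,0.0038,0,0,0,-0.0667],[-0.0055,0.0077,0,0,0,-0.1333],[-0.0079,0.0118,0,0,0,-0.2],[-0.0101,0.016,0,0,0,-0.2667],[-0.0121,0.0203,0,0,0,-0.3333]])

```text
time: 4.4
eef_pos: [0.4293, -0.07, 0.151]
tcp_rot: [0.98, 0.199, 0.001, 0.001]
contact_force: [0.4, -1.1, -0.9]
opening: 0.3
finger_force: 1.0
```

Run:
```python
from h import *
p=(.4383-.0121*.8,-.0855+.0203*.8)
for r in rows(p,range(-3,-28,-3)): print(*r)
```

```text
-0.0018 0.0044 0 0 0 -0.0667
-0.0033 0.0089 0 0 0 -0.1333
-0.0046 0.0135 0 0 0 -0.2
-0.0056 0.0181 0 0 0 -0.2667
-0.0064 0.0228 0 0 0 -0.3333
-0.007 0.0275 0 0 0 -0.4
-0.0073 0.0322 0 0 0 -0.4667
-0.0074 0.0369 0 0 0 -0.5333
-0.0072 0.0417 0 0 0 -0.6
```

Call:
apply_moves(series=[[-0.0018,0.0044,0,0,0,-0.0667],[-0.0033,0.0089,0,0,0,-0.1333],[-0.0046,0.0135,0,0,0,-0.2],[-0.0056,0.0181,0,0,0,-0.2667],[-0.0064,0.0228,0,0,0,-0.3333],[-0.007,0.0275,0,0,0,-0.4]])

```text
time: 5.15
eef_pos: [0.4232, -0.0477, 0.151]
tcp_rot: [0.999, 0.043, 0.0, 0.001]
contact_force: [-0.9, -2.2, 1.0]
opening: 0.298
finger_force: 0.5
```

Run:
```python
from h import *
p=np.array((.4383-.0121*.8,-.0855+.0203*.8))+.8*np.array([-.007,.0275])
s=ctrl.get_state(); print(p,s['eef_pos'],s['qpos'].round(3),s['contact_force'])
for r in rows(p,range(-3,-52,-3),.0715): print(*r)
```

```text
[ 0.42302 -0.04726] [ 0.42321111 -0.0476822   0.15097418] [-3.510e-01 -1.760e-01  2.252e+00 -1.000e-03  1.064e+00  1.135e+00] [-0.90283404 -2.22861464  0.95454072]
0.0009 0.0048 0 0 0 -0.0667
0.0009 0.0095 0 0 0 -0.1333
0.001 0.0141 0 0 0 -0.2
0.0015 0.0188 0 0 0 -0.2667
0.0021 0.0234 0 0 0 -0.3333
0.003 0.028 0 0 0 -0.4
0.0042 0.0326 0 0 0 -0.4667
0.0056 0.037 0 0 0 -0.5333
0.0072 0.0414 0 0 0 -0.6
0.009 0.0457 0 0 0 -0.6667
0.0111 0.0499 0 0 0 -0.7333
0.0134 0.054 0 0 0 -0.8
0.0159 0.058 0 0 0 -0.8667
0.0186 0.0618 0 0 0 -0.9333
0.0215 0.0654 0 0 0 -1.0
0.0246 0.069 0 0 0 -1.0667
0.0278 0.0723 0 0 0 -1.1333
```

Call:
apply_moves(series=[[0.0009,0.0048,0,0,0,-0.0667],[0.0009,0.0095,0,0,0,-0.1333],[0.001,0.0141,0,0,0,-0.2],[0.001,0.0141,0,0,0,-0.2]])

```text
time: 5.65
eef_pos: [0.424, -0.036, 0.1508]
tcp_rot: [0.999, -0.034, 0.0, -0.0]
contact_force: [-0.6, -0.4, 0.0]
opening: 0.303
finger_force: 0.0
```

Call:
apply_moves(series=[[0.0005,0.0047,0,0,0,-0.0667],[0.0005,0.0047,0,0,0,-0.0667]])

```text
time: 5.9
eef_pos: [0.4244, -0.032, 0.1507]
tcp_rot: [0.998, -0.06, 0.0, -0.0]
contact_force: [-0.0, 0.3, 0.1]
opening: 0.297
finger_force: 0.0
```

Call:
apply_moves(series=[[0.0006,0.0046,0,0,0,-0.0667],[0.0006,0.0046,0,0,0,-0.0667]])

```text
time: 6.15
eef_pos: [0.4248, -0.0283, 0.1505]
tcp_rot: [0.996, -0.086, 0.0, -0.0]
contact_force: [-0.3, 0.3, -1.3]
opening: 0.303
finger_force: 0.0
```

Call:
apply_moves(series=[[0.0009,0.0046,0,0,0,-0.0667],[0.0009,0.0046,0,0,0,-0.0667]])

```text
time: 6.4
eef_pos: [0.4255, -0.0248, 0.1504]
tcp_rot: [0.994, -0.112, 0.0, -0.0]
contact_force: [0.9, -0.6, 0.3]
opening: 0.302
finger_force: 0.2
```

Call:
apply_moves(series=[[0.0006,0.0023,0,0,0,-0.0333],[0.0006,0.0023,0,0,0,-0.0333]])

```text
time: 6.65
eef_pos: [0.4259, -0.0235, 0.1504]
tcp_rot: [0.992, -0.126, 0.0, 0.001]
contact_force: [-0.4, -3.8, -0.2]
opening: 0.301
finger_force: 2.0
```

Call:
apply_moves(series=[[0.0007,0.0022,0,0,0,-0.0333],[0.0007,0.0022,0,0,0,-0.0333]])

```text
time: 6.9
eef_pos: [0.4263, -0.022, 0.1504]
tcp_rot: [0.99, -0.139, -0.0, 0.001]
contact_force: [-1.7, -4.6, 0.0]
opening: 0.306
finger_force: 2.8
```

Call:
apply_moves(series=[[0.0007,0.0022,0,0,0,-0.0333],[0.0007,0.0022,0,0,0,-0.0333]])

```text
time: 7.15
eef_pos: [0.4268, -0.0204, 0.1504]
tcp_rot: [0.988, -0.152, -0.0, 0.001]
contact_force: [-1.7, -6.6, -0.5]
opening: 0.302
finger_force: 3.1
```

Call:
apply_moves(series=[[0.0008,0.0022,0,0,0,-0.0333],[0.0008,0.0022,0,0,0,-0.0333]])

```text
time: 7.4
eef_pos: [0.4274, -0.0176, 0.1503]
tcp_rot: [0.986, -0.165, -0.0, -0.0]
contact_force: [-1.5, -2.2, 1.5]
opening: 0.3
finger_force: 1.2
```

Call:
apply_moves(series=[[0.0008,0.0022,0,0,0,-0.0333],[0.0008,0.0022,0,0,0,-0.0333]])

```text
time: 7.65
eef_pos: [0.4281, -0.0155, 0.1502]
tcp_rot: [0.984, -0.178, -0.0, -0.0]
contact_force: [-1.8, -1.3, 1.3]
opening: 0.302
finger_force: 0.9
```

Call:
apply_moves(series=[[0.0018,0.0042,0,0,0,-0.0667],[0.0018,0.0042,0,0,0,-0.0667]])

```text
time: 7.9
eef_pos: [0.4299, -0.012, 0.1502]
tcp_rot: [0.979, -0.203, 0.0, -0.001]
contact_force: [1.4, 0.0, -0.3]
opening: 0.302
finger_force: 0.0
```

Call:
apply_moves(series=[[0.001,0.0021,0,0,0,-0.0333],[0.001,0.0021,0,0,0,-0.0333]])

```text
time: 8.15
eef_pos: [0.4306, -0.0106, 0.1503]
tcp_rot: [0.976, -0.216, 0.0, -0.0]
contact_force: [0.9, 0.1, 0.2]
opening: 0.301
finger_force: 0.0
```

Call:
apply_moves(series=[[0.001,0.0021,0,0,0,-0.0333],[0.001,0.0021,0,0,0,-0.0333]])

```text
time: 8.4
eef_pos: [0.4314, -0.0091, 0.1504]
tcp_rot: [0.973, -0.229, 0.0, -0.0]
contact_force: [-0.1, -0.5, 0.0]
opening: 0.3
finger_force: 0.0
```

Call:
apply_moves(series=[[0.001,0.0021,0,0,0,-0.0333],[0.001,0.0021,0,0,0,-0.0333]])

```text
time: 8.65
eef_pos: [0.4321, -0.0075, 0.1503]
tcp_rot: [0.97, -0.242, 0.0, -0.0]
contact_force: [-0.6, 0.6, 0.0]
opening: 0.302
finger_force: 0.0
```

Call:
apply_moves(series=[[0.001,0.002,0,0,0,-0.0333],[0.001,0.002,0,0,0,-0.0333]])

```text
time: 8.9
eef_pos: [0.4328, -0.0063, 0.1503]
tcp_rot: [0.967, -0.254, -0.0, 0.001]
contact_force: [0.8, -3.0, -0.2]
opening: 0.297
finger_force: 1.5
```

Call:
apply_moves(series=[[0.001,0.002,0,0,0,-0.0333],[0.001,0.002,0,0,0,-0.0333]])

```text
time: 9.15
eef_pos: [0.4336, -0.0049, 0.1503]
tcp_rot: [0.964, -0.267, -0.0, 0.001]
contact_force: [-2.0, -4.5, -0.4]
opening: 0.303
finger_force: 2.5
```

Call:
apply_moves(series=[[0.0011,0.002,0,0,0,-0.0333],[0.0011,0.002,0,0,0,-0.0333]])

```text
time: 9.4
eef_pos: [0.4343, -0.0038, 0.1503]
tcp_rot: [0.96, -0.28, -0.0, 0.002]
contact_force: [-2.7, -6.3, 0.2]
opening: 0.299
finger_force: 3.3
```

Call:
apply_moves(series=[[0.0011,0.0019,0,0,0,-0.0333],[0.0011,0.0019,0,0,0,-0.0333]])

```text
time: 9.65
eef_pos: [0.4356, -0.0007, 0.1503]
tcp_rot: [0.956, -0.293, -0.0, -0.001]
contact_force: [0.3, 0.3, -0.4]
opening: 0.297
finger_force: 0.0
```

Call:
apply_moves(series=[[0.0011,0.0019,0,0,0,-0.0333],[0.0011,0.0019,0,0,0,-0.0333]])

```text
time: 9.9
eef_pos: [0.4364, 0.0006, 0.1503]
tcp_rot: [0.952, -0.305, -0.0, -0.0]
contact_force: [0.2, 0.1, 0.4]
opening: 0.302
finger_force: 0.1
```

Run:
```python
from h import *
s=ctrl.get_state(); p=s['eef_pos'][:2]; v=p-C
print(s['qpos'].round(3),np.linalg.norm(v),np.degrees(np.arctan2(v[1],v[0])), R.from_quat(s['tcp_rot']).as_matrix()[:2,0])
for n in range(6):
    r=rows(p,[-1.5],.0715)[0]; print(r); p=p+.8*np.array(r[:2],float)
```

```text
[-2.320e-01 -1.470e-01  2.228e+00  1.000e-03  1.060e+00  1.957e+00] 0.07180471877600558 144.9807801766503 [ 0.8143779  -0.58033491]
[np.float64(0.0017), np.float64(0.0017), 0, 0, 0, -0.0333]
[np.float64(0.0014), np.float64(0.0019), 0, 0, 0, -0.0333]
[np.float64(0.0015), np.float64(0.0018), 0, 0, 0, -0.0333]
[np.float64(0.0015), np.float64(0.0018), 0, 0, 0, -0.0333]
[np.float64(0.0016), np.float64(0.0017), 0, 0, 0, -0.0333]
[np.float64(0.0016), np.float64(0.0017), 0, 0, 0, -0.0333]
```

Call:
apply_moves(series=[[0.0016,0.0018,0,0,0,-0.0333],[0.003,0.0036,0,0,0,-0.0667],[0.0045,0.0054,0,0,0,-0.1],[0.0045,0.0054,0,0,0,-0.1]])

```text
time: 10.4
eef_pos: [0.4403, 0.0049, 0.1503]
tcp_rot: [0.94, -0.342, 0.0, -0.0]
contact_force: [0.8, 1.1, -0.3]
opening: 0.299
finger_force: 0.0
```

Call:
apply_moves(series=[[0.0015,0.0018,0,0,0,-0.0333],[0.0015,0.0018,0,0,0,-0.0333]])

```text
time: 10.65
eef_pos: [0.4414, 0.0062, 0.1504]
tcp_rot: [0.935, -0.354, 0.0, -0.0]
contact_force: [0.8, -0.5, -0.3]
opening: 0.298
finger_force: 0.0
```

Call:
apply_moves(series=[[0.0015,0.0018,0,0,0,-0.0333],[0.0015,0.0018,0,0,0,-0.0333]])

```text
time: 10.9
eef_pos: [0.4425, 0.0076, 0.1504]
tcp_rot: [0.93, -0.366, 0.0, -0.0]
contact_force: [-0.3, -0.4, -0.1]
opening: 0.3
finger_force: 0.0
```

Call:
apply_moves(series=[[0.0015,0.0018,0,0,0,-0.0333],[0.0015,0.0018,0,0,0,-0.0333]])

```text
time: 11.15
eef_pos: [0.4434, 0.0086, 0.1503]
tcp_rot: [0.926, -0.378, -0.0, 0.001]
contact_force: [-0.8, -2.2, 0.4]
opening: 0.3
finger_force: 1.3
```

Call:
apply_moves(series=[[0.0008,0.0009,0,0,0,-0.0167],[0.0008,0.0009,0,0,0,-0.0167]])

```text
time: 11.4
eef_pos: [0.4438, 0.0091, 0.1503]
tcp_rot: [0.923, -0.384, -0.0, 0.001]
contact_force: [-2.7, -4.3, 0.8]
opening: 0.305
finger_force: 2.4
```

Call:
apply_moves(series=[[0.0008,0.0008,0,0,0,-0.0167],[0.0008,0.0008,0,0,0,-0.0167]])

```text
time: 11.65
eef_pos: [0.4443, 0.0095, 0.1503]
tcp_rot: [0.921, -0.39, -0.001, 0.001]
contact_force: [-3.3, -6.2, 1.5]
opening: 0.302
finger_force: 3.1
```

Call:
apply_moves(series=[[0.0008,0.0008,0,0,0,-0.0167],[0.0008,0.0008,0,0,0,-0.0167]])

```text
time: 11.9
eef_pos: [0.4447, 0.0098, 0.1503]
tcp_rot: [0.918, -0.396, -0.001, 0.002]
contact_force: [-4.0, -5.7, 1.8]
opening: 0.303
finger_force: 3.7
```

Call:
apply_moves(series=[[0.0008,0.0008,0,0,0,-0.0167],[0.0008,0.0008,0,0,0,-0.0167]])

```text
time: 12.15
eef_pos: [0.4451, 0.0102, 0.1502]
tcp_rot: [0.916, -0.402, -0.001, 0.003]
contact_force: [-6.0, -6.7, 2.4]
opening: 0.306
finger_force: 4.5
```

Call:
apply_moves(series=[[0.0008,0.0008,0,0,0,-0.0167],[0.0008,0.0008,0,0,0,-0.0167]])

```text
time: 12.4
eef_pos: [0.4454, 0.0105, 0.1502]
tcp_rot: [0.913, -0.408, -0.001, 0.003]
contact_force: [-5.9, -9.2, 2.7]
opening: 0.296
finger_force: 5.3
```

Call:
apply_moves(series=[[0.0008,0.0008,0,0,0,-0.0167],[0.0008,0.0008,0,0,0,-0.0167]])

```text
time: 12.65
eef_pos: [0.4458, 0.0108, 0.1502]
tcp_rot: [0.91, -0.414, -0.001, 0.004]
contact_force: [-6.8, -10.2, 4.1]
opening: 0.302
finger_force: 6.1
```

Call:
apply_moves(series=[[0.0008,0.0008,0,0,0,-0.0167],[0.0016,0.0016,0,0,0,-0.0333],[0.0016,0.0016,0,0,0,-0.0333],[0.0016,0.0016,0,0,0,-0.0333]])

```text
time: 13.15
eef_pos: [0.4474, 0.0125, 0.1502]
tcp_rot: [0.905, -0.426, -0.001, 0.003]
contact_force: [-6.3, -9.0, 2.0]
opening: 0.305
finger_force: 5.0
```

Run:
```python
from h import *
for i in range(3):
    s=ctrl.get_state(); p=s['eef_pos'][:2]; v=p-C; x=R.from_quat(s['tcp_rot']).as_matrix()[:2,0]
    print(s['contact_force'],np.linalg.norm(v),np.degrees(np.arctan2(v[1],v[0])),np.degrees(np.arctan2(x[1],x[0])))
    ctrl.read_camera('top')
im=ctrl.read_camera('side')[150:230,260:340,::-1]; cv2.imwrite('pics/c.png',cv2.resize(im,(480,480)))
```

```text
[-6.26126417 -8.99866422  1.99109353] 0.07147137057890486 132.0110194643169 -50.40503257286464
[-5.77992747 -8.95501495  3.42561929] 0.0714626976155204 132.01106487142616 -50.403742496624254
[-6.47995231 -9.01676224  2.20757931] 0.07146966759670144 132.0101600157938 -50.402870125391765
```

View pics/c.png

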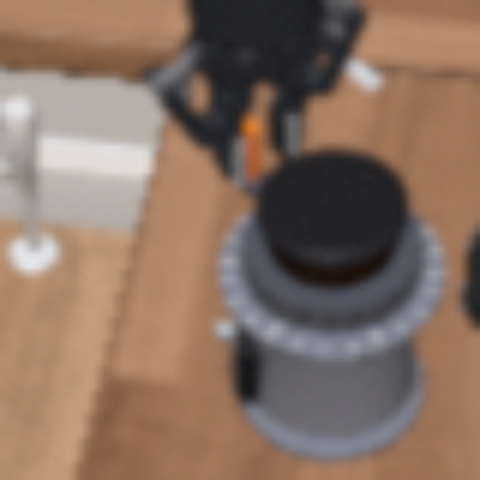

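```bash
cat >> h.py <<'E'
from scipy.optimize import minimize_scalar
def orange(cam):
    im=np.ascontiguousarray(ctrl.read_camera(cam)[...,::-1]); h=cv2.cvtColor(im,cv2.COLOR_BGR2HSV)
    m=cv2.inRange(h,(5,180,110),(20,255,255)); m[:,:285]=0; m[:,345:]=0; m[:160]=0; m[230:]=0
    ys,xs=np.nonzero(m); return xs,ys
def peg_angle(cam):
    xs,ys=orange(cam)
    if len(xs)<4: return None
    # best match of peg centreline column/row at visible points
    def f(a):
        u=C+.075*np.array([np.cos(a),np.sin(a)])
        A,B=proj(cam,[*u,.166]),proj(cam,[*u,.13]); d=(B-A)/np.linalg.norm(B-A)
        w=np.c_[xs,ys]-A; return abs((w[:,0]*d[1]-w[:,1]*d[0]).mean())
    g=np.radians(np.arange(-235,-130,.25)); k=[f(a) for a in g]
    i=np.argsort(k)[:6]
    return len(xs),(xs.mean(),ys.mean()),[(np.degrees(g[j]).round(2),round(k[j],2)) for j in i]
E
python3 - <<'E'
from h import *
print(peg_angle('side'),peg_angle('top'))
for a in(-142,-202,-217,-219,-222,-225,-228,-232):
    u=C+.075*np.array([np.cos(np.radians(a)),np.sin(np.radians(a))]); print(a,proj('side',[*u,.166]).round(1),proj('side',[*u,.135]).round(1))
E
```

```text
(11, (np.float64(301.54545454545456), np.float64(172.9090909090909)), [(np.float64(-225.25), np.float64(0.03)), (np.float64(-225.5), np.float64(0.05)), (np.float64(-225.0), np.float64(0.11)), (np.float64(-225.75), np.float64(0.13)), (np.float64(-224.75), np.float64(0.19)), (np.float64(-226.0), np.float64(0.21))]) None
-142 [294.6 192. ] [294.9 198.1]
-202 [295.3 174.9] [295.5 181.2]
-217 [299.  171.5] [299.2 177.8]
-219 [299.5 171.1] [299.7 177.4]
-222 [300.4 170.6] [300.6 176.8]
-225 [301.3 170. ] [301.5 176.3]
-228 [302.3 169.6] [302.5 175.8]
-232 [303.6 169. ] [303.8 175.2]
```

The side crop shows the peg at (253,145) between the fingers. It sits further round than I'd expect for a firm stop, and the force eased a little, so I press on in small steps.

Call:
apply_moves(series=[[0.0008,0.0007,0,0,0,-0.0167],[0.0008,0.0007,0,0,0,-0.0167],[0.0008,0.0007,0,0,0,-0.0167]])

```text
time: 13.82
eef_pos: [0.4479, 0.0129, 0.1501]
tcp_rot: [0.902, -0.432, -0.001, 0.003]
contact_force: [-6.6, -8.8, 3.3]
opening: 0.303
finger_force: 5.4
```

Call:
apply_moves(series=[[0.0008,0.0007,0,0,0,-0.0167],[0.0008,0.0007,0,0,0,-0.0167],[0.0008,0.0007,0,0,0,-0.0167]])

```text
time: 14.2
eef_pos: [0.4484, 0.0133, 0.1502]
tcp_rot: [0.899, -0.437, -0.001, 0.004]
contact_force: [-7.0, -10.0, 3.2]
opening: 0.301
finger_force: 5.8
```

Run:
```python
from h import *
s=ctrl.get_state(); p=s['eef_pos'][:2]; v=p-C
print(s['contact_force'],s['wrist_torque'],np.linalg.norm(v),np.degrees(np.arctan2(v[1],v[0]))-360+141.7)
print(peg_angle('side'))
```

```text
[ -7.03626653 -10.03283853   3.20673142] [-1.46619055  1.03254888  0.0695504 ] 0.07143374659168036 -87.33423722983022
(13, (np.float64(301.6923076923077), np.float64(172.92307692307693)), [(np.float64(-225.75), np.float64(0.02)), (np.float64(-226.0), np.float64(0.06)), (np.float64(-225.5), np.float64(0.1)), (np.float64(-226.25), np.float64(0.14)), (np.float64(-225.25), np.float64(0.18)), (np.float64(-226.5), np.float64(0.22))])
```

Call:
apply_moves(series=[[-0.0016,-0.0014,0,0,0,0.0333],[-0.0016,-0.0014,0,0,0,0.0333]])

```text
time: 14.5
eef_pos: [0.4476, 0.0129, 0.1502]
tcp_rot: [0.905, -0.426, -0.001, 0.002]
contact_force: [-5.7, -7.6, 2.2]
opening: 0.304
finger_force: 4.1
```

Call:
apply_moves(series=[[-0.0016,-0.0015,0,0,0,0.0333],[-0.0016,-0.0015,0,0,0,0.0333]])

```text
time: 14.75
eef_pos: [0.4468, 0.0122, 0.1502]
tcp_rot: [0.91, -0.414, -0.0, 0.001]
contact_force: [-3.7, -5.8, 2.3]
opening: 0.298
finger_force: 2.9
```

Call:
apply_moves(series=[[-0.0016,-0.0016,0,0,0,0.0333],[-0.0016,-0.0016,0,0,0,0.0333]])

```text
time: 15.0
eef_pos: [0.4458, 0.0113, 0.1503]
tcp_rot: [0.915, -0.403, -0.0, 0.001]
contact_force: [-2.8, -3.6, 1.1]
opening: 0.302
finger_force: 2.6
```

Call:
apply_moves(series=[[-0.0016,-0.0016,0,0,0,0.0333],[-0.0016,-0.0016,0,0,0,0.0333]])

```text
time: 15.25
eef_pos: [0.4448, 0.0103, 0.1503]
tcp_rot: [0.921, -0.391, 0.0, -0.0]
contact_force: [-1.3, -3.9, 0.7]
opening: 0.297
finger_force: 1.7
```

Run:
```python
from h import *
s=ctrl.get_state(); p=s['eef_pos'][:2]; v=p-C
print(s['contact_force'],np.linalg.norm(v),np.degrees(np.arctan2(v[1],v[0]))-360+141.7)
print(peg_angle('side'))
```

```text
[-1.25330024 -3.90249395  0.71559404] 0.07165307501246634 -83.61034017660987
(6, (np.float64(300.5), np.float64(171.5)), [(np.float64(-222.25), np.float64(0.03)), (np.float64(-222.0), np.float64(0.05)), (np.float64(-222.5), np.float64(0.1)), (np.float64(-221.75), np.float64(0.13)), (np.float64(-222.75), np.float64(0.18)), (np.float64(-221.5), np.float64(0.21))])
```

Call:
apply_moves(series=[[-0.0016,-0.0016,0,0,0,0.0333],[-0.0016,-0.0016,0,0,0,0.0333]])

```text
time: 15.55
eef_pos: [0.4436, 0.0092, 0.1503]
tcp_rot: [0.926, -0.378, 0.0, -0.0]
contact_force: [0.0, -2.0, -0.0]
opening: 0.3
finger_force: 1.0
```

Call:
apply_moves(series=[[-0.0016,-0.0017,0,0,0,0.0333],[-0.0016,-0.0017,0,0,0,0.0333]])

```text
time: 15.8
eef_pos: [0.4423, 0.008, 0.1504]
tcp_rot: [0.93, -0.366, 0.0, -0.001]
contact_force: [0.4, 0.4, -0.5]
opening: 0.299
finger_force: 0.0
```

Call:
apply_moves(series=[[-0.0016,-0.0018,0,0,0,0.0333],[-0.0032,-0.0035,0,0,0,0.0667],[-0.0045,-0.0053,0,0,0,0.1],[-0.0045,-0.0053,0,0,0,0.1]])

```text
time: 16.3
eef_pos: [0.4386, 0.0034, 0.1503]
tcp_rot: [0.944, -0.33, -0.0, -0.0]
contact_force: [0.3, -0.0, -0.5]
opening: 0.293
finger_force: 0.0
```

Run:
```python
from h import *
s=ctrl.get_state(); p=s['eef_pos'][:2]; v=p-C
print(s['contact_force'],np.linalg.norm(v),np.degrees(np.arctan2(v[1],v[0]))-360+141.7)
print(peg_angle('side'))
im=ctrl.read_camera('side')[150:230,260:340,::-1]; cv2.imwrite('pics/d.png',cv2.resize(im,(480,480)))
```

```text
[ 0.27136336 -0.01201811 -0.4526384 ] 0.07173392084896754 -76.1425185958453
(23, (np.float64(299.8695652173913), np.float64(173.52173913043478)), [(np.float64(-220.0), np.float64(0.04)), (np.float64(-219.75), np.float64(0.04)), (np.float64(-220.25), np.float64(0.11)), (np.float64(-219.5), np.float64(0.11)), (np.float64(-220.5), np.float64(0.19)), (np.float64(-219.25), np.float64(0.19))])
```

View pics/d.png

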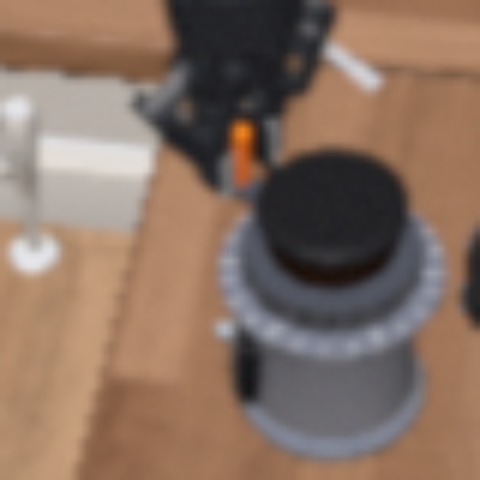

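At rest the peg sits at (241,150) in the crop. That is the 75° click (px 299.9, about -219°), so it sprang back from the 12 N push. One firmer but bounded press will confirm the stop.

Run:
```python
from h import *
p=ctrl.get_state()['eef_pos'][:2]
for r in rows(p,[-3,-6,-9,-10.5,-12,-13.5],.0718): print(*r)
```

```text
0.0029 0.0037 0 0 0 -0.0667
0.006 0.0072 0 0 0 -0.1333
0.0094 0.0105 0 0 0 -0.2
0.0111 0.0121 0 0 0 -0.2333
0.0129 0.0136 0 0 0 -0.2667
0.0147 0.0151 0 0 0 -0.3
```

Call:
apply_moves(series=[[0.0029,0.0037,0,0,0,-0.0667],[0.006,0.0072,0,0,0,-0.1333],[0.0094,0.0105,0,0,0,-0.2],[0.0111,0.0121,0,0,0,-0.2333],[0.0129,0.0136,0,0,0,-0.2667],[0.0147,0.0151,0,0,0,-0.3],[0.0147,0.0151,0,0,0,-0.3],[0.0147,0.0151,0,0,0,-0.3]])

```text
time: 17.4
eef_pos: [0.4482, 0.0136, 0.1501]
tcp_rot: [0.899, -0.437, -0.002, 0.004]
contact_force: [-8.0, -8.4, 4.6]
opening: 0.3
finger_force: 5.8
```

Call:
apply_moves(series=[[0.0018,0.0014,0,0,0,-0.0333],[0.0018,0.0014,0,0,0,-0.0333],[0.0018,0.0014,0,0,0,-0.0333]])

```text
time: 17.77
eef_pos: [0.4493, 0.0146, 0.15]
tcp_rot: [0.894, -0.449, -0.003, 0.005]
contact_force: [-9.4, -8.6, 4.2]
opening: 0.303
finger_force: 6.4
```

Call:
apply_moves(series=[[0.0018,0.0014,0,0,0,-0.0333],[0.0018,0.0014,0,0,0,-0.0333],[0.0018,0.0014,0,0,0,-0.0333]])

```text
time: 18.15
eef_pos: [0.4504, 0.0154, 0.15]
tcp_rot: [0.888, -0.46, -0.003, 0.005]
contact_force: [-10.0, -9.6, 6.1]
opening: 0.306
finger_force: 7.4
```

Force keeps rising past 13 N with no drop, so this is the stop (at the 75° click). The extra tool travel is finger compliance. Now backing off anticlockwise.

Run:
```python
from h import *
p=np.array([.4532,.0177])
for r in rows(p,[3,6,9,12,15,18,21,24,26],.0720): print(*r)
```

```text
-0.0039 -0.0027 0 0 0 0.0667
-0.0075 -0.0058 0 0 0 0.1333
-0.0109 -0.009 0 0 0 0.2
-0.0141 -0.0124 0 0 0 0.2667
-0.0172 -0.016 0 0 0 0.3333
-0.0201 -0.0197 0 0 0 0.4
-0.0228 -0.0236 0 0 0 0.4667
-0.0253 -0.0276 0 0 0 0.5333
-0.0268 -0.0303 0 0 0 0.5778
```

Call:
apply_moves(series=[[-0.0039,-0.0027,0,0,0,0.0667],[-0.0075,-0.0058,0,0,0,0.1333],[-0.0109,-0.009,0,0,0,0.2],[-0.0141,-0.0124,0,0,0,0.2667],[-0.0172,-0.016,0,0,0,0.3333],[-0.0201,-0.0197,0,0,0,0.4],[-0.0228,-0.0236,0,0,0,0.4667],[-0.0253,-0.0276,0,0,0,0.5333],[-0.0268,-0.0303,0,0,0,0.5778],[-0.0268,-0.0303,0,0,0,0.5778]])

```text
time: 19.4
eef_pos: [0.432, -0.0063, 0.1503]
tcp_rot: [0.968, -0.25, 0.0, -0.0]
contact_force: [-0.4, 0.2, -0.6]
opening: 0.295
finger_force: 0.1
```

Run:
```python
from h import *
p=np.array([.4532,.0177])-.8*np.array([.0268,.0303]); v=p-C
s=ctrl.get_state(); w=s['eef_pos'][:2]-C
print(np.degrees(np.arctan2(v[1],v[0]))-360+141.7,np.degrees(np.arctan2(w[1],w[0]))-360+141.7)
print(peg_angle('side'))
for n in range(12):
    r=rows(p,[1.5],.0720)[0]; print(*r); p=p+.8*np.array(r[:2],float)
```

```text
-66.53069493089211 -66.80838346578594
(25, (np.float64(298.44), np.float64(175.64)), [(np.float64(-214.75), np.float64(0.02)), (np.float64(-214.5), np.float64(0.05)), (np.float64(-215.0), np.float64(0.09)), (np.float64(-214.25), np.float64(0.12)), (np.float64(-215.25), np.float64(0.16)), (np.float64(-214.0), np.float64(0.18))])
-0.0011 -0.0021 0 0 0 0.0333
-0.001 -0.0021 0 0 0 0.0333
-0.001 -0.0021 0 0 0 0.0333
-0.0009 -0.0022 0 0 0 0.0333
-0.0009 -0.0022 0 0 0 0.0333
-0.0008 -0.0022 0 0 0 0.0333
-0.0007 -0.0022 0 0 0 0.0333
-0.0007 -0.0023 0 0 0 0.0333
-0.0006 -0.0023 0 0 0 0.0333
-0.0006 -0.0023 0 0 0 0.0333
-0.0005 -0.0023 0 0 0 0.0333
-0.0005 -0.0023 0 0 0 0.0333
```

Call:
apply_moves(series=[[-0.0011,-0.0021,0,0,0,0.0333],[-0.0011,-0.0021,0,0,0,0.0333]])

```text
time: 19.7
eef_pos: [0.4311, -0.008, 0.1504]
tcp_rot: [0.971, -0.238, 0.0, -0.0]
contact_force: [1.7, 1.5, 0.4]
opening: 0.302
finger_force: 1.2
```

Call:
apply_moves(series=[[-0.001,-0.0021,0,0,0,0.0333],[-0.001,-0.0021,0,0,0,0.0333]])

```text
time: 19.95
eef_pos: [0.4301, -0.01, 0.1504]
tcp_rot: [0.974, -0.225, 0.0, 0.0]
contact_force: [1.0, 0.5, -1.1]
opening: 0.304
finger_force: 0.6
```

Call:
apply_moves(series=[[-0.001,-0.0021,0,0,0,0.0333],[-0.001,-0.0021,0,0,0,0.0333]])

```text
time: 20.2
eef_pos: [0.4291, -0.0118, 0.1504]
tcp_rot: [0.977, -0.212, -0.0, 0.0]
contact_force: [-0.1, -0.1, 0.3]
opening: 0.303
finger_force: 0.2
```

Call:
apply_moves(series=[[-0.0009,-0.0022,0,0,0,0.0333],[-0.0009,-0.0022,0,0,0,0.0333]])

```text
time: 20.45
eef_pos: [0.4284, -0.0135, 0.1503]
tcp_rot: [0.98, -0.199, -0.0, 0.0]
contact_force: [1.0, 0.7, 0.7]
opening: 0.302
finger_force: 0.0
```

Run:
```python
from h import *
print(peg_angle('side'))
```

```text
(21, (np.float64(297.14285714285717), np.float64(177.14285714285714)), [(np.float64(-209.5), np.float64(0.02)), (np.float64(-209.75), np.float64(0.05)), (np.float64(-209.25), np.float64(0.08)), (np.float64(-210.0), np.float64(0.11)), (np.float64(-209.0), np.float64(0.14)), (np.float64(-210.25), np.float64(0.18))])
```

Run:
```python
from h import *
im=ctrl.read_camera('side')[150:230,260:340,::-1].copy()
im=cv2.resize(im,(480,480),interpolation=cv2.INTER_CUBIC)
for a in(-217,-202,-209.5):
    u=C+.075*np.array([np.cos(np.radians(a)),np.sin(np.radians(a))]); q=(proj('side',[*u,.166])-[260,150]+.5)*6
    cv2.circle(im,tuple(int(x) for x in q),3,(0,255,0) if a==-202 else (255,0,255) if a==-217 else (255,255,0),-1)
cv2.imwrite('pics/e.png',im)
```

```text
(no output)
```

View pics/e.png

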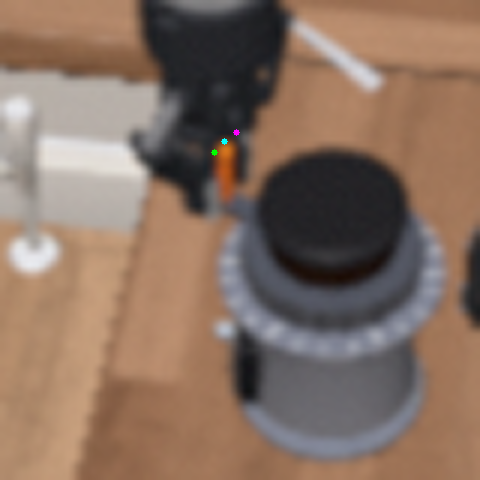

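The peg is at about (226,170) in the crop, between the fingers, with no force on it. The tool crossed the same crest at 64° that it crossed at 71° going clockwise (midpoint 67.5°), so one click is done. On to the next two.

Run:
```python
from h import *
p=np.array([.4532,.0177])-.8*np.array([.0268,.0303])-.8*np.array([.0040,.0085]); v=p-C
print(p,np.degrees(np.arctan2(v[1],v[0]))-360+141.7)
for r in rows(p,np.arange(1.5,31,1.5),.0722): print([float(x) for x in r],end=', ')
```

```text
[ 0.42856 -0.01334] -60.54768451709475
[-0.0011, -0.0021, 0.0, 0.0, 0.0, 0.0333], [-0.0019, -0.0043, 0.0, 0.0, 0.0, 0.0667], [-0.0027, -0.0066, 0.0, 0.0, 0.0, 0.1], [-0.0033, -0.0088, 0.0, 0.0, 0.0, 0.1333], [-0.004, -0.0111, 0.0, 0.0, 0.0, 0.1667], [-0.0045, -0.0134, 0.0, 0.0, 0.0, 0.2], [-0.0051, -0.0157, 0.0, 0.0, 0.0, 0.2333], [-0.0055, -0.018, 0.0, 0.0, 0.0, 0.2667], [-0.0059, -0.0203, 0.0, 0.0, 0.0, 0.3], [-0.0062, -0.0227, 0.0, 0.0, 0.0, 0.3333], [-0.0065, -0.025, 0.0, 0.0, 0.0, 0.3667], [-0.0067, -0.0274, 0.0, 0.0, 0.0, 0.4], [-0.0068, -0.0297, 0.0, 0.0, 0.0, 0.4333], [-0.0069, -0.0321, 0.0, 0.0, 0.0, 0.4667], [-0.0069, -0.0345, 0.0, 0.0, 0.0, 0.5], [-0.0069, -0.0368, 0.0, 0.0, 0.0, 0.5333], [-0.0068, -0.0392, 0.0, 0.0, 0.0, 0.5667], [-0.0066, -0.0416, 0.0, 0.0, 0.0, 0.6], [-0.0064, -0.0439, 0.0, 0.0, 0.0, 0.6333], [-0.0061, -0.0462, 0.0, 0.0, 0.0, 0.6667],
```

Call:
apply_moves(series=[[-0.0011,-0.0021,0,0,0,0.0333],[-0.0019,-0.0043,0,0,0,0.0667],[-0.0027,-0.0066,0,0,0,0.1],[-0.0033,-0.0088,0,0,0,0.1333],[-0.004,-0.0111,0,0,0,0.1667],[-0.0045,-0.0134,0,0,0,0.2],[-0.0045,-0.0134,0,0,0,0.2]])

```text
time: 21.42
eef_pos: [0.4249, -0.0241, 0.1503]
tcp_rot: [0.993, -0.121, -0.0, 0.0]
contact_force: [0.3, -0.1, -0.2]
opening: 0.301
finger_force: 0.1
```

Call:
apply_moves(series=[[-0.0006,-0.0023,0,0,0,0.0333],[-0.0006,-0.0023,0,0,0,0.0333]])

```text
time: 21.68
eef_pos: [0.4245, -0.0259, 0.1503]
tcp_rot: [0.994, -0.109, 0.0, -0.0]
contact_force: [0.7, 2.1, 0.2]
opening: 0.299
finger_force: 0.9
```

Call:
apply_moves(series=[[-0.0004,-0.0023,0,0,0,0.0333],[-0.0004,-0.0023,0,0,0,0.0333]])

```text
time: 21.92
eef_pos: [0.4241, -0.0279, 0.1503]
tcp_rot: [0.995, -0.095, -0.0, 0.0]
contact_force: [0.9, 1.1, -0.2]
opening: 0.299
finger_force: 0.4
```

Call:
apply_moves(series=[[-0.0004,-0.0023,0,0,0,0.0333],[-0.0004,-0.0023,0,0,0,0.0333]])

```text
time: 22.18
eef_pos: [0.4238, -0.0298, 0.1504]
tcp_rot: [0.997, -0.082, -0.0, 0.0]
contact_force: [0.3, -1.0, -0.3]
opening: 0.301
finger_force: 0.3
```

Call:
apply_moves(series=[[-0.0003,-0.0024,0,0,0,0.0333],[-0.0003,-0.0024,0,0,0,0.0333]])

```text
time: 22.42
eef_pos: [0.4236, -0.0317, 0.1504]
tcp_rot: [0.998, -0.069, -0.0, 0.0]
contact_force: [0.7, -0.1, 0.1]
opening: 0.298
finger_force: 0.0
```

Call:
apply_moves(series=[[-0.0002,-0.0024,0,0,0,0.0333],[-0.0002,-0.0024,0,0,0,0.0333]])

```text
time: 22.68
eef_pos: [0.4234, -0.0335, 0.1503]
tcp_rot: [0.998, -0.056, -0.0, 0.0]
contact_force: [-0.0, -0.2, -0.5]
opening: 0.301
finger_force: 0.0
```

Call:
apply_moves(series=[[-0.0001,-0.0024,0,0,0,0.0333],[-0.0001,-0.0024,0,0,0,0.0333]])

```text
time: 22.92
eef_pos: [0.4234, -0.0354, 0.1503]
tcp_rot: [0.999, -0.043, -0.0, 0.0]
contact_force: [0.4, -0.1, 0.0]
opening: 0.297
finger_force: 0.0
```

Call:
apply_moves(series=[[-0.0001,-0.0023,0,0,0,0.0333],[-0.0001,-0.0023,0,0,0,0.0333]])

```text
time: 23.18
eef_pos: [0.4233, -0.037, 0.1503]
tcp_rot: [1.0, -0.03, -0.0, -0.0]
contact_force: [0.5, 0.2, 0.0]
opening: 0.3
finger_force: 0.3
```

Call:
apply_moves(series=[[0,-0.0024,0,0,0,0.0333],[0,-0.0024,0,0,0,0.0333]])

```text
time: 23.42
eef_pos: [0.4233, -0.0385, 0.1503]
tcp_rot: [1.0, -0.017, -0.0, -0.001]
contact_force: [0.8, 4.4, 0.0]
opening: 0.298
finger_force: 2.0
```

Call:
apply_moves(series=[[0,-0.0024,0,0,0,0.0333],[0,-0.0024,0,0,0,0.0333]])

```text
time: 23.68
eef_pos: [0.4233, -0.0401, 0.1502]
tcp_rot: [1.0, -0.004, 0.0, -0.001]
contact_force: [0.9, 5.8, 1.3]
opening: 0.301
finger_force: 2.8
```

Run:
```python
from h import *
print(peg_angle('side'))
```

```text
None
```

Call:
apply_moves(series=[[0,-0.0024,0,0,0,0.0333],[0,-0.0024,0,0,0,0.0333]])

```text
time: 23.98
eef_pos: [0.4234, -0.0424, 0.1503]
tcp_rot: [1.0, 0.009, 0.0, -0.001]
contact_force: [1.3, 3.4, 0.2]
opening: 0.296
finger_force: 1.7
```

Call:
apply_moves(series=[[0.0001,-0.0024,0,0,0,0.0333],[0.0001,-0.0024,0,0,0,0.0333]])

```text
time: 24.22
eef_pos: [0.4234, -0.0451, 0.1503]
tcp_rot: [1.0, 0.022, -0.0, 0.0]
contact_force: [0.8, 2.2, -1.0]
opening: 0.3
finger_force: 1.1
```

Call:
apply_moves(series=[[0.0002,-0.0023,0,0,0,0.0333],[0.0002,-0.0023,0,0,0,0.0333]])

```text
time: 24.48
eef_pos: [0.4236, -0.0471, 0.1503]
tcp_rot: [0.999, 0.035, -0.0, 0.0]
contact_force: [0.6, 1.1, -0.6]
opening: 0.3
finger_force: 0.6
```

Call:
apply_moves(series=[[0.0002,-0.0023,0,0,0,0.0333],[0.0002,-0.0023,0,0,0,0.0333]])

```text
time: 24.72
eef_pos: [0.4237, -0.0489, 0.1504]
tcp_rot: [0.999, 0.048, -0.0, 0.001]
contact_force: [-0.6, 1.2, 0.0]
opening: 0.301
finger_force: 0.1
```

Run:
```python
from h import *
print(peg_angle('side'))
s=ctrl.get_state(); p=s['eef_pos'][:2]; v=p-C
print(s['contact_force'],np.linalg.norm(v),np.degrees(np.arctan2(v[1],v[0])))
```

```text
None
[0.78899128 1.39373886 1.02413913] 0.07195981663109612 -173.39227048915072
```

Call:
apply_moves(series=[[0.0002,-0.0016,0,0,0,0.022],[0.0002,-0.0016,0.01,0,0,0.022],[0.0002,-0.0016,0.04,0,0,0.022],[0.0002,-0.0016,0.09,0,0,0.022],[0.0002,-0.0016,0.15,0,0,0.022],[0.0002,-0.12,0.2,0,0,0.022],[0.0002,-0.2,0.2,0,0,0.022],[0.0002,-0.27,0.2,0,0,0.022],[0.0002,-0.34,0.2,0,0,0.022],[0.0002,-0.34,0.2,0,0,0.022]])

```text
time: 26.02
eef_pos: [0.4233, -0.3235, 0.3109]
tcp_rot: [0.998, 0.055, -0.0, 0.0]
contact_force: [0.4, 0.6, 0.5]
opening: 0.301
finger_force: 0.0
```

Run:
```python
from h import *
for c in('top','side'):
    xs,ys=orange(c)
    if len(xs)>3:
        print(c,len(xs),xs.mean(),ys.mean()); q=atz('top',(xs.mean(),ys.mean()),.164)[:2]-C if c=='top' else 0
        if c=='top': print(np.linalg.norm(q),np.degrees(np.arctan2(q[1],q[0])))
print(peg_angle('side'))
for a in(-157,-172,-174,-187):
    u=C+.075*np.array([np.cos(np.radians(a)),np.sin(np.radians(a))]); print(a,proj('top',[*u,.166]).round(1),proj('side',[*u,.148]).round(1))
t,d=[cv2.resize(ctrl.read_camera(c)[y:y+80,x:x+80,::-1],(400,400),interpolation=cv2.INTER_CUBIC) for c,x,y in(('top',277,160),('side',260,150))]
cv2.imwrite('pics/f.png',np.hstack([t,d]))
```

```text
top 19 317.3157894736842 224.6315789473684
0.07503066427042747 -177.499708030274
side 31 292.2903225806452 185.80645161290323
(33, (np.float64(292.3636363636364), np.float64(185.6060606060606)), [(np.float64(-179.0), np.float64(0.0)), (np.float64(-156.5), np.float64(0.01)), (np.float64(-156.75), np.float64(0.01)), (np.float64(-178.75), np.float64(0.02)), (np.float64(-179.25), np.float64(0.02)), (np.float64(-157.0), np.float64(0.03))])
-157 [326.9 222.7] [292.6 191.4]
-172 [319.9 224.4] [292.1 186.9]
-174 [319.  224.5] [292.1 186.3]
-187 [312.8 224.3] [293.  182.6]
```

View pics/f.png

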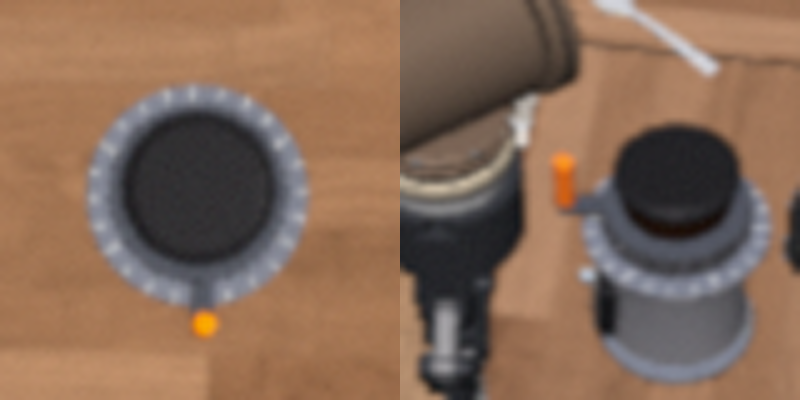

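The arm is clear and the peg is visible in the top crop at (205,324), which is an angle of about -177.5°. That is 34° from the start rather than a whole number of clicks. There is time left, so I'll go back to the stop, view the peg's rest position there unobstructed from above, and measure the back-off from that.

Call:
apply_moves(series=[[0,0.07,0,0,0,-0.085],[0,0.14,0,0,0,-0.085],[0,0.21,0,0,0,-0.085],[0,0.28,-0.02,0,0,-0.085],[0,0.35,-0.06,0,0,-0.085],[0,0.35,-0.1,0,0,-0.085],[0,0.35,-0.14,0,0,-0.085],[0,0.35,-0.17,0,0,-0.085],[0,0.35,-0.19,0,0,-0.085],[0,0.35,-0.201,0,0,-0.085],[0,0.35,-0.201,0,0,-0.085]])

```text
time: 27.65
eef_pos: [0.4238, -0.0402, 0.1495]
tcp_rot: [1.0, 0.023, -0.0, -0.0]
contact_force: [-0.6, 0.1, -0.4]
opening: 0.297
finger_force: 0.0
```

Run:
```python
from h import *
s=ctrl.get_state(); p=s['eef_pos'][:2]; v=p-C; x=R.from_quat(s['tcp_rot']).as_matrix()[:2,0]
print(s['eef_pos'],s['contact_force'],np.linalg.norm(v),np.degrees(np.arctan2(v[1],v[0])),np.degrees(np.arctan2(x[1],x[0])))
for r in rows(p,np.arange(-3,-58,-3),.0722): print([float(x) for x in r],end=', ')
```

```text
[ 0.42383741 -0.04015771  0.14951049] [-0.6494311   0.08651028 -0.44467102] 0.07136395721647172 179.64489794793488 2.6875723880377587
[-0.0009, 0.0047, 0.0, 0.0, 0.0, -0.0667], [-0.0005, 0.0094, 0.0, 0.0, 0.0, -0.1333], [0.0002, 0.0141, 0.0, 0.0, 0.0, -0.2], [0.001, 0.0188, 0.0, 0.0, 0.0, -0.2667], [0.0022, 0.0233, 0.0, 0.0, 0.0, -0.3333], [0.0035, 0.0279, 0.0, 0.0, 0.0, -0.4], [0.0051, 0.0323, 0.0, 0.0, 0.0, -0.4667], [0.007, 0.0367, 0.0, 0.0, 0.0, -0.5333], [0.009, 0.0409, 0.0, 0.0, 0.0, -0.6], [0.0113, 0.0451, 0.0, 0.0, 0.0, -0.6667], [0.0138, 0.0491, 0.0, 0.0, 0.0, -0.7333], [0.0165, 0.0529, 0.0, 0.0, 0.0, -0.8], [0.0194, 0.0567, 0.0, 0.0, 0.0, -0.8667], [0.0225, 0.0603, 0.0, 0.0, 0.0, -0.9333], [0.0258, 0.0637, 0.0, 0.0, 0.0, -1.0], [0.0292, 0.0669, 0.0, 0.0, 0.0, -1.0667], [0.0328, 0.0699, 0.0, 0.0, 0.0, -1.1333], [0.0366, 0.0728, 0.0, 0.0, 0.0, -1.2], [0.0405, 0.0754, 0.0, 0.0, 0.0, -1.2667],
```

Call:
apply_moves(series=[[-0.0009,0.0047,0,0,0,-0.0667],[-0.0005,0.0094,0,0,0,-0.1333],[0.0002,0.0141,0,0,0,-0.2],[0.001,0.0188,0,0,0,-0.2667],[0.0022,0.0233,0,0,0,-0.3333],[0.0035,0.0279,0,0,0,-0.4],[0.0051,0.0323,0,0,0,-0.4667],[0.007,0.0367,0,0,0,-0.5333],[0.009,0.0409,0,0,0,-0.6],[0.0113,0.0451,0,0,0,-0.6667],[0.0138,0.0491,0,0,0,-0.7333],[0.0165,0.0529,0,0,0,-0.8],[0.0194,0.0567,0,0,0,-0.8667],[0.0225,0.0603,0,0,0,-0.9333],[0.0258,0.0637,0,0,0,-1.0],[0.0258,0.0637,0,0,0,-1.0]])

```text
time: 29.65
eef_pos: [0.4444, 0.0095, 0.1506]
tcp_rot: [0.933, -0.361, -0.0, 0.002]
contact_force: [-3.2, -5.1, 1.4]
opening: 0.297
finger_force: 2.6
```

Call:
apply_moves(series=[[0.0016,0.0016,0,0,0,-0.0333],[0.0032,0.0032,0,0,0,-0.0667],[0.0032,0.0032,0,0,0,-0.0667]])

```text
time: 30.02
eef_pos: [0.446, 0.0109, 0.1504]
tcp_rot: [0.923, -0.384, -0.001, 0.004]
contact_force: [-7.3, -9.3, 3.3]
opening: 0.299
finger_force: 5.4
```

Call:
apply_moves(series=[[-0.0035,-0.0035,0,0,0,0],[-0.007,-0.0075,0,0,0,0],[-0.007,-0.0075,0.0,0,0,0],[-0.007,-0.0075,0.04,0,0,0],[-0.007,-0.0075,0.09,0,0,0],[-0.007,-0.0075,0.125,0,0,0],[-0.007,-0.08,0.125,0,0,0],[-0.007,-0.15,0.125,0,0,0],[-0.007,-0.22,0.125,0,0,0],[-0.007,-0.29,0.125,0,0,0],[-0.007,-0.36,0.125,0,0,0],[-0.007,-0.36,0.125,0,0,0]])

```text
time: 31.52
eef_pos: [0.4414, -0.278, 0.2497]
tcp_rot: [0.922, -0.388, 0.0, 0.0]
contact_force: [0.3, 0.0, -0.8]
opening: 0.302
finger_force: 0.0
```

```bash
cat >> h.py <<'E'
def topang():
    xs,ys=orange('top')
    if len(xs)<5: return None
    q=atz('top',(xs.mean(),ys.mean()),.164)[:2]-C
    return len(xs),xs.mean(),ys.mean(),np.linalg.norm(q),np.degrees(np.arctan2(q[1],q[0]))
E
python3 - <<'E'
from h import *
print(topang(),ctrl.get_state()['eef_pos'],peg_angle('side'))
E
```

```text
(20, np.float64(299.5), np.float64(218.75), np.float64(0.07569563490030824), np.float64(142.48365676406544)) [ 0.4414629  -0.2760081   0.24940051] (23, (np.float64(298.95652173913044), np.float64(176.34782608695653)), [(np.float64(-216.5), np.float64(0.02)), (np.float64(-216.25), np.float64(0.05)), (np.float64(-216.75), np.float64(0.09)), (np.float64(-216.0), np.float64(0.12)), (np.float64(-217.0), np.float64(0.17)), (np.float64(-215.75), np.float64(0.19))])
```

Seen from above, the touch click is at -217.5°, exactly 5 clicks (75°) from the start. The target is therefore -172.5°, and the earlier -177.5° was only at the edge of the window. Straddling again and backing off to -172.5°.

Call:
apply_moves(series=[[-0.0041,0.07,0,0,0,0.18],[-0.0041,0.14,0,0,0,0.18],[-0.0041,0.21,0,0,0,0.18],[-0.0041,0.28,0,0,0,0.18],[-0.0041,0.347,0,0,0,0.18],[-0.0041,0.347,0,0,0,0.18],[-0.0041,0.347,-0.02,0,0,0.18],[-0.0041,0.347,-0.07,0,0,0.18],[-0.0041,0.347,-0.1,0,0,0.18],[-0.0041,0.347,-0.124,0,0,0.18],[-0.0041,0.347,-0.124,0,0,0.18]])

```text
time: 33.0
eef_pos: [0.4363, 0.0022, 0.1476]
tcp_rot: [0.947, -0.32, -0.003, 0.0]
contact_force: [-0.0, -0.1, -0.2]
opening: 0.302
finger_force: 0.0
```

Run:
```python
from h import *
s=ctrl.get_state(); p=s['eef_pos'][:2]; v=p-C; x=R.from_quat(s['tcp_rot']).as_matrix()[:2,0]
a=np.degrees(np.arctan2(v[1],v[0]))-360
print(s['eef_pos'],s['contact_force'],np.linalg.norm(v),a,np.degrees(np.arctan2(x[1],x[0])))
for r in rows(p,np.r_[np.arange(3,42,3),-171.5-a,-168.5-a,-167-a],.072): print([float(x) for x in r],end=', ')
```

```text
[0.43629961 0.00215386 0.14758395] [-0.03384031 -0.05339101 -0.15818904] 0.07278151214277413 -215.9746623350295 -37.35262697495271
[-0.0019, -0.0045, 0.0, 0.0, 0.0, 0.0667], [-0.0043, -0.0085, 0.0, 0.0, 0.0, 0.1333], [-0.0066, -0.0126, 0.0, 0.0, 0.0, 0.2], [-0.0086, -0.0169, 0.0, 0.0, 0.0, 0.2667], [-0.0104, -0.0212, 0.0, 0.0, 0.0, 0.3333], [-0.012, -0.0257, 0.0, 0.0, 0.0, 0.4], [-0.0133, -0.0302, 0.0, 0.0, 0.0, 0.4667], [-0.0144, -0.0348, 0.0, 0.0, 0.0, 0.5333], [-0.0153, -0.0394, 0.0, 0.0, 0.0, 0.6], [-0.0159, -0.0441, 0.0, 0.0, 0.0, 0.6667], [-0.0163, -0.0488, 0.0, 0.0, 0.0, 0.7333], [-0.0164, -0.0535, 0.0, 0.0, 0.0, 0.8], [-0.0162, -0.0582, 0.0, 0.0, 0.0, 0.8667], [-0.0154, -0.0667, 0.0, 0.0, 0.0, 0.9883], [-0.0146, -0.0714, 0.0, 0.0, 0.0, 1.055], [-0.0141, -0.0737, 0.0, 0.0, 0.0, 1.0883],
```

Call:
apply_moves(series=[[-0.0025,-0.0045,0,0,0,0.0667],[-0.0055,-0.0085,0,0,0,0.1333],[-0.008,-0.0126,0,0,0,0.2],[-0.01,-0.0169,0,0,0,0.2667],[-0.012,-0.0212,0,0,0,0.3333],[-0.0137,-0.0257,0,0,0,0.4],[-0.0151,-0.0302,0,0,0,0.4667],[-0.0164,-0.0348,0,0,0,0.5333],[-0.0173,-0.0394,0,0,0,0.6],[-0.018,-0.0441,0,0,0,0.6667],[-0.0184,-0.0488,0,0,0,0.7333],[-0.0184,-0.0535,0,0,0,0.8],[-0.0182,-0.0582,0,0,0,0.8667],[-0.0178,-0.063,0,0,0,0.93],[-0.0174,-0.0667,0,0,0,0.9883],[-0.0174,-0.0667,0,0,0,0.9883]])

```text
time: 35.0
eef_pos: [0.4246, -0.0514, 0.151]
tcp_rot: [0.998, 0.062, 0.001, 0.0]
contact_force: [0.6, 0.9, -0.4]
opening: 0.3
finger_force: 0.0
```

Run:
```python
from h import *
s=ctrl.get_state(); p=s['eef_pos'][:2]; v=p-C
a=np.degrees(np.arctan2(v[1],v[0]))
print(s['eef_pos'],s['contact_force'],np.linalg.norm(v),a)
for t in(-169,-167): print(rows(p,[t-a],.072)[0])
```

```text
[ 0.42464725 -0.05140594  0.15100084] [ 0.61453399  0.91528109 -0.40498957] 0.07137547521223808 -171.2921824751004
[np.float64(-0.0002), np.float64(-0.0037), 0, 0, 0, np.float64(0.0509)]
[np.float64(0.0005), np.float64(-0.0067), 0, 0, 0, np.float64(0.0954)]
```

Call:
apply_moves(series=[[-0.0002,-0.0037,0,0,0,0.051],[0.0004,-0.0065,0,0,0,0.095],[0.0004,-0.0065,0,0,0,0.095],[0,0,0,0,0,0.095],[0,0,0,0,0,0.095],[0,0,0.04,0,0,0.095],[0,0,0.09,0,0,0.095],[0,0,0.125,0,0,0.095],[0,-0.08,0.125,0,0,0.095],[0,-0.15,0.125,0,0,0.095],[0,-0.22,0.125,0,0,0.095],[0,-0.29,0.125,0,0,0.095],[0,-0.29,0.125,0,0,0.095]])

```text
time: 36.62
eef_pos: [0.4239, -0.2858, 0.2502]
tcp_rot: [0.995, 0.098, -0.0, 0.0]
contact_force: [-0.6, -0.2, 1.4]
opening: 0.302
finger_force: 0.0
```

Run:
```python
from h import *
print(topang(),ctrl.get_state()['time']); print(topang())
```

```text
(21, np.float64(319.95238095238096), np.float64(224.1904761904762), np.float64(0.07431240832252001), np.float64(-171.8862243831252)) 36.675
(21, np.float64(319.95238095238096), np.float64(224.1904761904762), np.float64(0.07431240832252001), np.float64(-171.8862243831252))
```

The peg rests at -171.9°, 45.6° (3.04 clicks) from the touch. Handing in.

```bash
python3 -c "
from plant import ctrl
print(ctrl.sign_off())"
```

```text
the job is handed in; nothing more can be done
None
```

The job is handed in: I pressed the collar against the burrs with at most about 15 N, then backed it off; it rests 45.6° (3.04 clicks) anticlockwise of the touch by the top camera, with the arm clear; no verdict was returned.

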